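Unlock the insert fixture and lift its guide plate off the printed housing

TASK

The inserts are in: unlock the insert fixture by pulling its locking knob fully out until it clicks and stays out, then take the guide plate by its bridge handle, lift it straight up off the guide pins and hold it in the air, level, still and square over the fixture, about 10 cm above its seat, so that the finished housing can be swapped from underneath. Finish while holding it there, with the knob still out; leave the housing lying in its nest and do not disturb anything else on the bench.

Things in the scene. Friction and masses are not known exactly. Their poses are not given: they have to be found in the camera images.
- fixture: the insert fixture, fixed to the bench: aluminium base 170 x 312 x 15 mm (its x, y, z) with a nest for the housing, and four 20 mm steel pillars whose tops, 63 mm above the bench, carry the guide plate. Two have 10 mm guide pins (at x 32, y 106 and x -32, y -106 mm), tips 87 mm above the bench. Origin: centre of the base's underside, on the bench; z up
- lock_bracket (a point): middle of the top edge, 98 mm above the bench, of the dark steel bracket (40 mm wide, 12 mm thick) that stands at the fixture's -y end and holds the locking plunger; 5 mm free between it and the guide plate. Axes parallel to the fixture's
- lock_knob (a joint): travel of the locking plunger along the fixture's -y, away from the plate. 0 = home: its 8 mm pin stands 8 mm deep in the 12 mm hole of the plate's lug and the plate cannot be lifted. 0.016 m = fully out, at its stop, pin clear. Detent: rests at 0 and at 0.016, about 6 N to start it, easing towards halfway; let go before halfway it springs home, past halfway it snaps out, and there it stays
- knob_grip (a point): middle of the plunger's black round knob, on its level axis 82 mm above the bench; moves with the knob (home: 159 mm from the fixture's centre). From 11 mm on the plate side to 8 mm on the outer side of this point it is 24 mm thick, then comes a flange 29 mm across up to 15 mm out. No obstacle above or beside it. Axes parallel to the fixture's: pull along -y
- guide_plate: the guide plate in use: aluminium, 90 x 240 x 8 mm, with four steel bushings, two 12 mm holes that sit over the guide pins, a black bridge handle, and a steel lug for the plunger pin at its -y end. 0.5 to 0.8 kg, balanced within 6 mm of the handle's middle. Origin: centre of its underside, at the start 63 mm above the bench over the fixture's origin, axes parallel. Off the pins after 24 mm of rise
- guide_plate_handle (a point): middle of the bridge handle's bar, 46 mm above the plate's underside (109 mm above the bench at the start), over the plate's centre. The straight bar runs along the plate's y, 112 mm long over its two feet, 12 mm wide (x) and 14 mm high, with 31 mm free under it; nothing else stands on the plate within 40 mm along y of this point
- housing: cream printed housing, an open tray 130 x 180 x 34 mm with four bosses, lying loose in the fixture's nest under the guide plate, its underside on the base 15 mm above the bench; it stays there. Origin: centre of its underside
- spare_plate: a smaller guide plate (80 x 130 mm, with a like black bridge handle but no lug) lying flat on the bench at the far left; leave alone. Origin: centre of its underside
- deburrer: black deburring tool, 130 mm long, lying in front of the fixture (robot side); leave alone. Origin on the bench under its middle
- caliper: digital calliper, 225 mm long, lying behind the fixture; leave alone. Origin on the bench under its middle
- insert_jar: small amber jar, 48 mm across, 62 mm high, standing beyond the fixture's left (+y) end; leave alone. Origin: centre of its underside
- bracket: small cream printed angle bracket, 34 x 34 x 30 mm, on the bench near the knob end; leave alone. Origin: centre of its underside
- scraper: scraper with a wooden handle, 220 mm long, on the bench to the right; leave alone. Origin on the bench under it
- insert_tray: grey divided tray of brass inserts, 100 x 140 x 32 mm, on the bench to the right; leave alone. Origin: centre of its underside
There are look-alikes about, which are no part of the job. What is shaped like the housing but brown or orange is not meant.

How it is judged:
By the outcome, as a careful person would: the job done as asked, in the order asked, and still so for the second after the job is handed in, while the arm keeps its last pose, push and grip.
It also fails if it takes over 42 s, if anything falls off the work surface, if the arm or the gripper's body presses on something with over 40 N, if the wrist force passes 120 N, or if a joint passes its speed limit or range.

ROBOT

A 6-joint arm with a two-finger parallel gripper is mounted at the origin on the work surface. World frame = base frame: x ahead of the robot, y to its left, z up, the work surface at z = 0. Lengths are in m, angles in rad, forces in N, time in s.
With the tool pointing down it reaches from about 0.3 to 0.875 m from the base axis. Payload 6.4 kg.
Tool frame: the origin (TCP) lies midway between the tips of the shut fingers; the grasp point (between the pads) lies 19 mm behind it; z points along the fingers, y is the line along which they close (so a half turn about z gives the same grasp; the last joint's range is limited). The gripper opens to 85 mm and grips with 20 to 120 N. Pads are 22 mm wide; open, the fingers measure 114 mm over their backs; the gripper's body (76 mm by 85 mm) begins 54 mm behind the grasp point. The pads swing forward as they close: fully open they stand 13 mm farther back than shut.
Start: joints at [-1.451, 0.181, 1.607, -0, 1.354, -0.206], TCP at [0.184, -0.545, 0.231] pointing down, gripper open.
Joint ranges: [-2.99, 2.99], [-0.89, 2.07], [0.3, 2.58], [-1.14, 4.28], [0, 2.63], [-3.12, 3.12]. Speed limits (rad/s): [2.57, 2.57, 3.01, 3.14, 3.14, 3.14].

INTERFACE

Orientations are given as a unit quaternion [w, x, y, z].
In Python, from bench import * gives the robot as it stands.
- The arm moves only by the tool play_rows, never from a script. Its argument "plan" is a list of rows, each a list of 3 entries, a list of its own where there are three numbers: the finger opening in mm, from 0 to 85.4, then the shift along the tool's x, y, z normalised to -1 to 1, where 1 is 40 cm, then the turn about the tool's z normalised to -1 to 1, where 1 is pi rad. A call has 1 to 10 rows; each row is the pose to reach, as a shift and turn from the pose commanded when the call began, along the tool's axes at that moment, turning the shorter way round; what a row does not reach only later rows make up. A row lasts 1/10 s, in which the tool goes at most 50 mm and 8.59 degrees, less where a joint would pass 70% of its speed; a pose out of reach is approached as far as the arm can. A call with a number of a shift or a turn outside -1 to 1 is refused whole. A call with a gripper value outside its range is refused whole. The fingers move at their own pace and stop on an object; the grip force is fixed at half the most. Time passes only in rows, so rows that repeat a pose let the fingers close. It gives the time, the measured TCP pose, the force, the opening and the grip force at its end, in the units of the state.
- get_obs(): the state, without advancing time (a new reading comes with each control period).
- camera(name): name is "scene" or "side" or "wrist"; returns a dict with "image" (384x512x3 uint8, red, green, blue), "range_z" (384x512 float32, m along the optical axis (not along the pixel's ray), 0 where there is no reading), "intrinsics" (3x3 intrinsics, pixels), "rvec" (rotation vector, rad) and "tvec" (3), from world to camera coordinates, as OpenCV has them; the wrist camera has in their place "T_tool_cam" (4x4, takes a point from camera to tool coordinates, whose origin is the TCP and whose axes are the flange's). Camera axes: x right, y down, z forward; pixel columns grow to the right and rows downward; lengths in m; the calibration is good to about 2 mm. A picture is of the moment at which its call begins: read the wrist's pose just before it.
- hand_in(): hands the job in; it is judged then, once.
Trained networks look in a picture, given as the dict that the camera call returned (one of the last four; its "shot" number tells which), for a name from the list of things; names that differ only in an ending like _2 or _b are one class to them, and where a whole thing is asked for, a point or a joint stands for the part that bears it (a point fixed in the world has none). Each returns a list of dicts, best first, with "conf" (0 to 1); they miss things now and then, are a little off and sometimes report something else, mostly with a low value. They report only what shows in the picture. A call takes as long as a camera call. They do not tell look-alikes from the thing itself.
- search_frame(picture, label): "rect" ([centre column, centre row, width, height] in pixels, round what is visible of it).
- masks_of(picture, label): "mask" (384x512 bool, what is visible of it) and "rect" ([centre column, centre row, width, height] in pixels, round what is visible of it).
The state is a dict: "time_s": time; "q": joint angles; "dq": joint speeds; "joint_efforts": joint torques, N m; "eef_pos": TCP position; "eef_rot": TCP orientation; "wrist_force": force on the tool from outside, world axes, zero at the start; "torque": the same for the moment, N m; "opening": opening from 0.0 (shut) to 1.0 (fully open); "grasp_force": force on a finger pad.
Only numpy, scipy, OpenCV 4.12 (cv2) and the standard library are available. Lean on these libraries where they do the work, as an engineer would, in place of code of your own. Each camera call takes 0.05 s, during which the arm holds its last target. There are 200 camera calls.

## Working session

There is one attempt and no reset: what is moved stays moved. The work goes in short steps, Python scripts to look and compute and a tool call to move; the robot and the scene stay as the last step left them, time stands still between calls to the robot, and variables do not carry over. Pictures are saved under pics/ and viewed, at most 10 in all, crops included, and the job is handed in when it is done.

Besides the shell and the picture viewer there is one more tool, called after "Request:" as name(argument=value, ...), one argument or row to a line, values as JSON. play_rows: Moves the arm, as the interface text tells. Its arguments: {"type":"object","properties":{"plan":{"type":"array","items":{"type":"array"}}},"required":["plan"]}

```bash
ls; mkdir -p pics
cat > h.py <<'E'
from bench import *
import numpy as np, cv2
from scipy.spatial.transform import Rotation as R
def Rt(o): q=o["eef_rot"]; return R.from_quat([q[1],q[2],q[3],q[0]]).as_matrix()
def cloud(c,o=None):
    K=c["intrinsics"]; z=c["range_z"]; v,u=np.mgrid[:z.shape[0],:z.shape[1]]
    P=np.stack([(u-K[0,2])/K[0,0]*z,(v-K[1,2])/K[1,1]*z,z],-1)
    if "T_tool_cam" in c:
        T=c["T_tool_cam"]; P=P@T[:3,:3].T+T[:3,3]; P=P@Rt(o).T+np.array(o["eef_pos"])
    else:
        M=cv2.Rodrigues(np.array(c["rvec"],float))[0]; P=(P-np.ravel(c["tvec"]))@M
    P[z<=0]=np.nan
    return P
def save(c,n): cv2.imwrite("pics/"+n,cv2.cvtColor(c["image"],cv2.COLOR_RGB2BGR))
E
python3 - <<'E'
from h import *
o=get_obs(); print(o)
for n in("scene","side"):
    c=camera(n); save(c,n+"1.png"); P=cloud(c)
    for l in ["fixture","guide_plate","guide_plate_handle","lock_knob","knob_grip","lock_bracket","housing","spare_plate","bracket"]:
        try:
            for m in masks_of(c,l)[:3]: print(n,l,round(m["conf"],2),np.round(m["rect"]),np.round(np.nanmedian(P[m["mask"]],0),3))
        except Exception as e: print(l,e)
E
```

```text
pics
{'time_s': 0.0, 'q': array([-1.45131353e+00,  1.81569428e-01,  1.60802011e+00,  1.64814272e-05,
        1.35380226e+00, -2.06301241e-01]), 'dq': array([ 0.00061062, -0.00034892, -0.0005062 ,  0.00182188,  0.00101519,
       -0.00017562]), 'joint_efforts': array([-3.89416782e-04, -4.44868612e+01, -3.51342416e+01, -3.35025952e-04,
        9.10949690e-03,  1.85833130e-05]), 'eef_pos': array([ 0.18398232, -0.54417928,  0.23036235]), 'eef_rot': array([-8.98379029e-04,  9.86762294e-01,  1.62170794e-01,  4.70758955e-05]), 'wrist_force': array([-0.09824414, -0.87605706, -0.28563406]), 'torque': array([0.0121309 , 0.00598127, 0.02355278]), 'grasp_force': 0.0, 'opening': 0.9995943491828927}
scene fixture 0.63 [245. 232.  93.  83.] [ 0.562 -0.097  0.016]
scene guide_plate 0.88 [248. 218.  61.  58.] [0.517 0.003 0.071]
scene guide_plate 0.17 [318. 156.  25.  29.] [0.438 0.49  0.009]
scene guide_plate_handle 0.65 [247. 217.  60.  55.] [0.518 0.004 0.071]
scene lock_knob 0.48 [224. 245.  16.  11.] [ 0.559 -0.144  0.09 ]
scene lock_knob 0.24 [254. 285.  24.  19.] [ 0.665 -0.137  0.007]
scene k
[... 563 characters left out ...]
  0.009]
side fixture 0.96 [249. 187.  73.  92.] [0.465 0.113 0.015]
side guide_plate 0.6 [248. 180.  44.  57.] [0.499 0.028 0.071]
side lock_knob 0.36 [269. 140.   7.   7.] [ 0.549 -0.14   0.091]
side knob_grip 0.37 [268. 142.  10.   5.] [ 0.55  -0.139  0.091]
side lock_bracket 0.74 [250. 188.  70.  89.] [0.463 0.119 0.015]
side housing 0.94 [251. 187.  55.  51.] [0.468 0.013 0.028]
side housing 0.77 [271. 307.  77.  78.] [0.184 0.321 0.003]
side spare_plate 0.79 [168. 307.  31.  44.] [0.419 0.506 0.008]
side spare_plate 0.36 [252. 188.  53.  48.] [ 0.459 -0.001  0.025]
side bracket 0.52 [247. 149.  11.   9.] [ 0.659 -0.133  0.006]
side bracket 0.18 [249. 180.  47.  54.] [0.497 0.027 0.071]
```

Run:
```python
from h import *
a=cv2.imread("pics/scene1.png")[130:330,130:380]; b=cv2.imread("pics/side1.png")[110:350,140:340]
cv2.imwrite("pics/v1.png",np.hstack([cv2.resize(a,(450,360),interpolation=3),cv2.resize(b,(300,360),interpolation=3)]))
for n in("scene","side"):
    c=camera(n); P=cloud(c).reshape(-1,3)
    near=(abs(P[:,0]-.515)<.2)&(abs(P[:,1])<.22)
    for nm,lo,hi in(("plate",.066,.076),("handle",.108,.122),("brk",.093,.102),("base",.011,.019)):
        s=P[near&(P[:,2]>lo)&(P[:,2]<hi)]
        if len(s)>4:
            r=cv2.minAreaRect(s[:,:2].astype(np.float32)*1000); print(n,nm,len(s),np.round(s.mean(0),4),np.round(r[0],1),np.round(r[1],1),round(r[2],1), round(np.median(s[:,2]),4))
```

```text
scene plate 1282 [0.5164 0.0074 0.0709] [515.1  -9.2] [ 91.8 297.9] 16.8 0.0708
scene handle 123 [0.5106 0.011  0.1144] [509.2  14.7] [ 12.9 109.2] 16.8 0.1149
scene brk 117 [ 0.5434 -0.0961  0.0962] [533.4 -41. ] [ 38.3 221.5] 10.8 0.0963
scene base 1747 [ 0.5476 -0.0252  0.0149] [521.8 -21.8] [462.  337.2] 78.3 0.0149
side plate 1136 [0.4983 0.0269 0.0705] [512.5  -8.7] [ 90.9 293.6] 17.6 0.0704
side handle 99 [0.5027 0.0176 0.1143] [504.   15.5] [ 12.3 111.9] 17.2 0.1145
side brk 64 [ 0.535  -0.0867  0.096 ] [517.  -42.7] [ 38.8 226.3] 21.4 0.0954
side base 1424 [0.4805 0.0549 0.0145] [528.7  13.7] [290.8 345.7] 1.5 0.0144
```

View pics/v1.png

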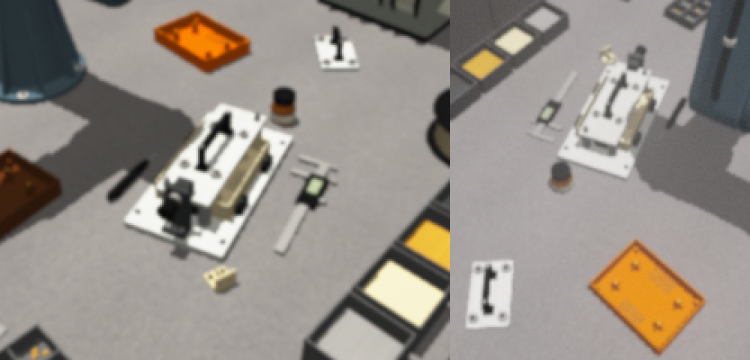

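The left crop shows the fixture: plate and bridge handle at scene (248,217), knob on the bracket at (224,245). Possible confusions are the spare plate handle (318,156) for the handle and the orange (244,153) and brown trays for the housing. I choose the one on the fixture and check it with the wrist camera.

```bash
cat >> h.py <<'E'
def togo(p,yaw_deg):
    "shift in units of 40 cm along tool axes, turn in units of pi (tool z), to reach TCP p with tool-x yaw"
    o=get_obs(); M=Rt(o); d=M.T@(np.array(p)-o["eef_pos"])/.4
    t=-((yaw_deg-np.degrees(np.arctan2(M[1,0],M[0,0]))+180)%360-180)/180
    print("shift",np.round(d,4),"turn",round(t,4),"tcp",np.round(o["eef_pos"],4),"tilt",np.round(M[:,2],4))
E
python3 - <<'E'
from h import *
c=camera("wrist"); print(np.round(c["T_tool_cam"],3), c["intrinsics"])
togo([0.50,-0.06,0.32],107)
E
```

```text
[[-0.    -0.954 -0.3    0.075]
 [ 1.    -0.     0.     0.   ]
 [-0.    -0.3    0.954 -0.143]
 [ 0.     0.     0.     1.   ]] [[330.76000302   0.         249.58096939]
 [  0.         330.76000302 188.29255792]
 [  0.           0.           1.        ]]
shift [ 1.1362 -0.8953 -0.2218] turn -0.4907 tcp [ 0.1841 -0.5448  0.2313] tilt [-0. -0. -1.]
```

Request:
play_rows(
  plan=[
    [85,[0.9,-0.7,-0.22],-0.49],
    [85,[0.9,-0.7,-0.22],-0.49],
    [85,[0.9,-0.7,-0.22],-0.49],
    [85,[0.9,-0.7,-0.22],-0.49],
    [85,[0.9,-0.7,-0.22],-0.49],
    [85,[0.9,-0.7,-0.22],-0.49],
    [85,[0.9,-0.7,-0.22],-0.49],
    [85,[0.9,-0.7,-0.22],-0.49],
    [85,[0.9,-0.7,-0.22],-0.49],
    [85,[0.9,-0.7,-0.22],-0.49],
  ],
)

```text
time_s: 2.15
eef_pos: [0.4376, -0.1607, 0.3208]
eef_rot: [0.001, 0.607, 0.795, 0.001]
wrist_force: [0.4, -0.8, 0.1]
opening: 0.995
grasp_force: 0.0
```

Run:
```python
from h import *
togo([0.52,-0.025,0.32],107)
```

```text
shift [0.2733 0.2879 0.0026] turn -0.0099 tcp [ 0.4376 -0.1607  0.3208] tilt [ 2.8e-03 -2.0e-04 -1.0e+00]
```

Request:
play_rows(
  plan=[
    [85,[0.27,0.29,0.0],-0.01],
    [85,[0.27,0.29,0.0],-0.01],
    [85,[0.27,0.29,0.0],-0.01],
    [85,[0.27,0.29,0.0],-0.01],
    [85,[0.27,0.29,0.0],-0.01],
    [85,[0.27,0.29,0.0],-0.01],
    [85,[0.27,0.29,0.0],-0.01],
  ],
)

```text
time_s: 2.85
eef_pos: [0.52, -0.0318, 0.3193]
eef_rot: [0.0, 0.6, 0.8, -0.0]
wrist_force: [0.1, 0.5, -0.1]
opening: 0.996
grasp_force: 0.0
```

Run:
```python
from h import *
o=get_obs(); c=camera("wrist"); save(c,"w1.png"); P=cloud(c,o)
print(o["eef_pos"],Rt(o)[:,2])
for l in ["guide_plate","guide_plate_handle","lock_knob","knob_grip"]:
    for m in masks_of(c,l)[:2]: print(l,round(m["conf"],2),np.round(m["rect"]),np.round(np.nanmedian(P[m["mask"]],0),4))
s=P.reshape(-1,3); s=s[~np.isnan(s[:,0])]
a=np.radians(17); ex=np.array([np.cos(a),np.sin(a)]); ey=np.array([-np.sin(a),np.cos(a)]); f=s[:,:2]-[.507,.015]; f=np.c_[f@ex,f@ey]
np.save("c.npy",np.c_[s,f])
def rep(nm,k):
    q=s[k]; r=cv2.minAreaRect(q[:,:2].astype(np.float32)*1000); print(nm,len(q),np.round(r[0],1),np.round(r[1],1),round(r[2],2),np.round(np.percentile(f[k],[1,99],axis=0)*1000,1).tolist(),round(np.median(q[:,2]),4))
z=s[:,2]; i=abs(f[:,0])<.1
rep("plate",i&(abs(z-.071)<.004)&(abs(f[:,1])<.122)&(abs(f[:,0])<.06))
rep("handle",i&(z>.109)&(z<.122)&(abs(f[:,1])<.1))
rep("brk",i&(abs(z-.098)<.004)&(f[:,1]<-.11)&(f[:,1]>-.15))
rep("knob",i&(z>.083)&(z<.1)&(f[:,1]<-.146)&(f[:,1]>-.18))
rep("base",(abs(z-.015)<.004)&(abs(f[:,0])<.11)&(abs(f[:,1])<.19))
```

```text
[ 0.52000957 -0.03178108  0.31930647] [-2.05019705e-04 -3.73694284e-04 -9.99999909e-01]
guide_plate 0.62 [246. 107.  83. 213.] [0.5007 0.024  0.0713]
guide_plate_handle 0.9 [247. 108.  87. 217.] [0.5009 0.0242 0.0713]
lock_knob 0.24 [246. 129. 142. 255.] [ 0.5307 -0.0237  0.0155]
knob_grip 0.82 [250. 235.  24.  41.] [ 0.5493 -0.1393  0.092 ]
plate 13602 [503.9  10.2] [ 90.2 234.3] 17.2 [[-48.7, -116.9], [39.8, 111.3]] 0.0711
handle 1280 [502.9  13.2] [ 12. 112.] 17.16 [[-10.3, -54.8], [1.4, 54.2]] 0.1158
brk 358 [ 540.8 -110.1] [37.8 34.8] 54.47 [[-23.6, -137.0], [15.9, -113.0]] 0.0978
knob 425 [ 550.5 -140.4] [28.  27.9] 17.86 [[-16.4, -173.1], [8.9, -147.5]] 0.0923
base 7816 [525.7 -12.8] [198.8 316.5] 17.3 [[-88.7, -155.6], [80.3, 123.4]] 0.0154
```

View pics/w1.png

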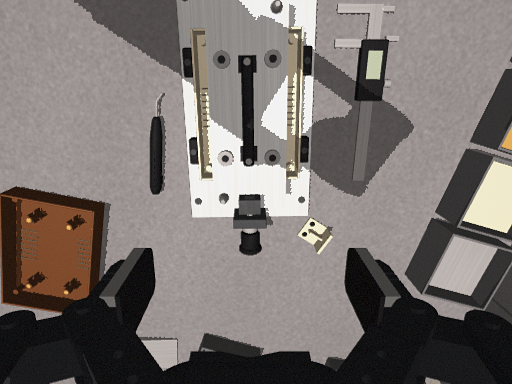

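The wrist view shows the handle bar at (247,108), steel bracket at (250,212), black knob at (250,240); the cream angle bracket (314,235) is clear of the fingers. Sizes and heights agree, and fixture yaw is 17.2°.

Run:
```python
from h import *
togo([0.5487,-0.1349,0.15],107.2)
```

```text
shift [-0.2683 -0.0046  0.4236] turn -0.0049 tcp [ 0.5203 -0.0314  0.3194] tilt [ 2.e-04 -1.e-04 -1.e+00]
```

Request:
play_rows(
  plan=[
    [85,[-0.268,-0.004,0.0],-0.005],
    [85,[-0.268,-0.004,0.2],-0.005],
    [85,[-0.268,-0.004,0.423],-0.005],
    [85,[-0.268,-0.004,0.423],-0.005],
    [85,[-0.268,-0.004,0.423],-0.005],
    [85,[-0.268,-0.004,0.423],-0.005],
    [85,[-0.268,-0.004,0.423],-0.005],
  ],
)

```text
time_s: 3.8
eef_pos: [0.5493, -0.1341, 0.1507]
eef_rot: [-0.0, 0.593, 0.805, 0.0]
wrist_force: [0.4, -0.1, 0.3]
opening: 0.993
grasp_force: 0.0
```

Run:
```python
from h import *
o=get_obs(); c=camera("wrist"); save(c,"w2.png"); P=cloud(c,o)
s=P.reshape(-1,3); s=s[~np.isnan(s[:,0])]
a=np.radians(17.2); ex=np.array([np.cos(a),np.sin(a)]); ey=np.array([-np.sin(a),np.cos(a)]); f=s[:,:2]-[.5029,.0132]; f=np.c_[f@ex,f@ey]
z=s[:,2]
def rep(nm,k):
    q=s[k]; 
    if len(q)<5: print(nm,len(q)); return
    r=cv2.minAreaRect(q[:,:2].astype(np.float32)*1000); print(nm,len(q),np.round(r[0],1),np.round(r[1],1),round(r[2],2),np.round(np.percentile(f[k],[1,99],axis=0)*1000,1).tolist(),round(np.percentile(q[:,2],98),4))
rep("plate",(abs(z-.071)<.004)&(abs(f[:,1])<.122)&(abs(f[:,0])<.06))
rep("handle",(z>.109)&(z<.122)&(abs(f[:,1])<.1)&(abs(f[:,0])<.03))
rep("brk",(abs(z-.098)<.003)&(f[:,1]<-.123)&(f[:,1]>-.145)&(abs(f[:,0])<.03))
rep("knob",(z>.082)&(z<.1)&(f[:,1]<-.146)&(f[:,1]>-.18)&(abs(f[:,0])<.03))
togo([0.5487,-0.1349,0.062],107.2)
```

```text
plate 16861 [525.  -58.1] [90.5 90.7] 17.2 [[-44.2, -118.9], [44.3, -30.2]] 0.073
handle 931 [517.  -32.3] [11.6 16.9] 18.04 [[-5.5, -55.9], [5.8, -39.5]] 0.1175
brk 1224 [ 541.6 -111.2] [39.6 11.8] 17.29 [[-19.3, -136.0], [19.6, -124.6]] 0.0993
knob 1524 [ 550.5 -139.7] [28.1 28.2] 15.53 [[-12.6, -173.0], [13.0, -146.9]] 0.0962
shift [-0.     -0.0048  0.2253] turn 0.0005 tcp [ 0.5503 -0.1342  0.1521] tilt [ 0.0024 -0.001  -1.    ]
```

View pics/w2.png

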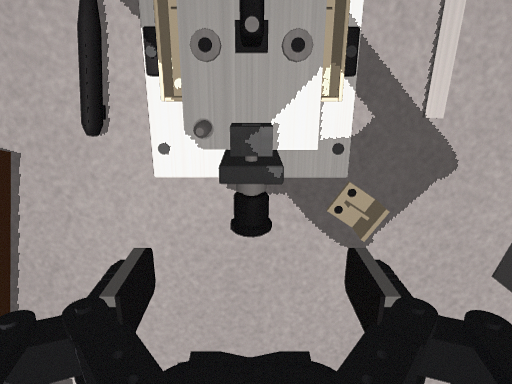

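Request:
play_rows(
  plan=[
    [85,[0,-0.002,0.1],0],
    [85,[0,-0.002,0.17],0],
    [85,[0,-0.002,0.222],0],
    [85,[0,-0.002,0.222],0],
    [85,[0,-0.002,0.222],0],
  ],
)

```text
time_s: 4.35
eef_pos: [0.5501, -0.1344, 0.0637]
eef_rot: [0.002, 0.592, 0.806, 0.0]
wrist_force: [0.5, -0.6, 0.2]
opening: 0.996
grasp_force: 0.0
```

Request:
play_rows(
  plan=[
    [45,[0,0,0],0],
    [35,[0,0,0],0],
    [28,[0,0,0],0],
    [20,[0,0,0],0],
    [20,[0,0,0],0],
    [20,[0,0,0],0],
    [20,[0,0,0],0],
    [20,[0,0,0],0],
  ],
)

```text
time_s: 5.15
eef_pos: [0.55, -0.1339, 0.0623]
eef_rot: [0.001, 0.593, 0.805, 0.001]
wrist_force: [4.5, 2.9, 2.2]
opening: 0.257
grasp_force: 58.6
```

Run:
```python
from h import *
o=get_obs(); print(o["wrist_force"],o["torque"],o["opening"]*85.4,o["grasp_force"]); togo([0.5487,-0.1349,0.062],107.2)
```

```text
[4.48637469 2.86352099 2.2136658 ] [ 0.48113591 -0.6443211   0.05050745] 21.9649237045285 58.60707849729806
shift [-0.0015 -0.004   0.0006] turn 0.0006 tcp [ 0.55   -0.1339  0.0623] tilt [ 3.3e-03 -1.0e-04 -1.0e+00]
```

Request:
play_rows(
  plan=[
    [20,[-0.01,0,0],0],
    [20,[-0.02,0,0],0],
    [20,[-0.03,0,0],0],
    [20,[-0.037,0,0],0],
    [20,[-0.042,0,0],0],
    [20,[-0.042,0,0],0],
    [20,[-0.042,0,0],0],
  ],
)

```text
time_s: 5.85
eef_pos: [0.5548, -0.1492, 0.0623]
eef_rot: [0.001, 0.593, 0.805, 0.001]
wrist_force: [4.2, 7.5, 6.5]
opening: 0.256
grasp_force: 59.2
```

Run:
```python
from h import *
o=get_obs(); print(o["wrist_force"],o["torque"],o["opening"]*85.4,o["grasp_force"]); togo([0.5487,-0.1349,0.062],107.2)
c=camera("wrist"); P=cloud(c,o); save(c,"w3.png")
s=P.reshape(-1,3); s=s[~np.isnan(s[:,0])]
a=np.radians(17.2); ex=np.array([np.cos(a),np.sin(a)]); ey=np.array([-np.sin(a),np.cos(a)]); f=s[:,:2]-[.5029,.0132]; f=np.c_[f@ex,f@ey];z=s[:,2]
k=(z>.072)&(z<.1)&(f[:,1]<-.142)&(f[:,1]>-.2)&(abs(f[:,0])<.009)
print(len(f[k]),np.percentile(f[k,1],[1,50,99]))
```

```text
[4.23413021 7.47417737 6.46687863] [ 0.96105639 -0.64933746  0.09866547] 21.885904969477078 59.19480804819614
shift [ 0.0387 -0.0038  0.0007] turn 0.0006 tcp [ 0.5548 -0.1492  0.0623] tilt [ 0.0025  0.0011 -1.    ]
4331 [-0.18786754 -0.16733571 -0.14238116]
```

View pics/w3.png

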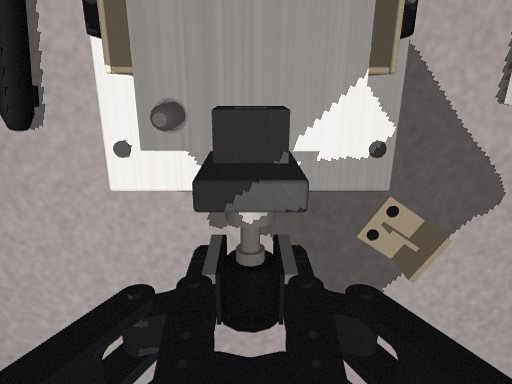

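The knob at (250,285) is gripped between the pads and the plunger rod shows at (250,235), about 16 mm out. I pull slightly further to feel the stop.

Request:
play_rows(
  plan=[
    [20,[-0.004,0,0],0],
    [20,[-0.004,0,0],0],
    [20,[-0.004,0,0],0],
  ],
)

```text
time_s: 6.2
eef_pos: [0.5548, -0.1493, 0.0622]
eef_rot: [-0.0, 0.593, 0.806, 0.002]
wrist_force: [2.4, 12.0, 9.3]
opening: 0.257
grasp_force: 59.6
```

At the stop (no more motion, force up). Relax, open, rise.

Request:
play_rows(
  plan=[
    [20,[0.005,0,0],0],
    [20,[0.005,0,0],0],
    [40,[0.005,0,0],0],
    [85,[0.005,0,0],0],
    [85,[0.005,0,0],0],
    [85,[0.005,0,0],0],
    [85,[0.005,0,-0.06],0],
    [85,[0.005,0,-0.16],0],
    [85,[0.005,0,-0.26],0],
    [85,[0.005,0,-0.26],0],
  ],
)

```text
time_s: 7.2
eef_pos: [0.5569, -0.1516, 0.1718]
eef_rot: [0.005, 0.593, 0.805, 0.001]
wrist_force: [1.0, -1.1, 1.1]
opening: 0.992
grasp_force: 0.0
```

Run:
```python
from h import *
o=get_obs(); print(o["wrist_force"],o["opening"]*85.4)
c=camera("wrist"); P=cloud(c,o); save(c,"w4.png")
s=P.reshape(-1,3); s=s[~np.isnan(s[:,0])]
a=np.radians(17.2); ex=np.array([np.cos(a),np.sin(a)]); ey=np.array([-np.sin(a),np.cos(a)]); f=s[:,:2]-[.5029,.0132]; f=np.c_[f@ex,f@ey];z=s[:,2]
k=(z>.082)&(z<.1)&(f[:,1]<-.146)&(f[:,1]>-.2)&(abs(f[:,0])<.02)
print(len(f[k]),np.percentile(f[k,1],[1,50,99]))
togo([0.5029,0.0132,0.165],107.2); togo([0.5029,0.0132,0.0895],107.2)
```

```text
[ 1.04508392 -1.07714227  1.1287617 ] 84.71921995398107
1615 [-0.1893973  -0.17255027 -0.14710297]
shift [ 0.4307 -0.0032  0.0073] turn 0.0006 tcp [ 0.5554 -0.1509  0.1688] tilt [ 0.0059 -0.0032 -1.    ]
shift [ 0.4316 -0.0041  0.1961] turn 0.0006 tcp [ 0.5554 -0.1509  0.1688] tilt [ 0.0059 -0.0032 -1.    ]
```

Request:
play_rows(
  plan=[
    [85,[0.1,-0.002,0],0],
    [85,[0.2,-0.002,0],0],
    [85,[0.3,-0.002,0],0],
    [85,[0.4,-0.002,0],0],
    [85,[0.43,-0.002,0],0],
    [85,[0.43,-0.002,0],0],
    [85,[0.43,-0.002,0],0],
    [85,[0.43,-0.002,0],0],
  ],
)

```text
time_s: 8.05
eef_pos: [0.5019, 0.013, 0.165]
eef_rot: [0.0, 0.593, 0.805, -0.0]
wrist_force: [1.1, 0.1, 0.6]
opening: 0.994
grasp_force: 0.0
```

Run:
```python
from h import *
for i in range(4):
    camera("side"); togo([0.5029,0.0132,0.0895],107.2)
```

```text
shift [-0.0002  0.0026  0.189 ] turn 0.0001 tcp [0.5019 0.013  0.1651] tilt [-1.e-04 -2.e-04 -1.e+00]
shift [-0.0005  0.0028  0.189 ] turn 0.0001 tcp [0.5018 0.0131 0.1651] tilt [-2.e-04 -2.e-04 -1.e+00]
shift [-0.0008  0.0028  0.1891] turn 0.0001 tcp [0.5018 0.0132 0.1651] tilt [-1.e-04 -1.e-04 -1.e+00]
shift [-0.0013  0.0028  0.1892] turn 0.0001 tcp [0.5017 0.0134 0.1652] tilt [-1.e-04 -0.e+00 -1.e+00]
```

Request:
play_rows(
  plan=[
    [85,[0,0.003,0.08],0],
    [85,[0,0.003,0.14],0],
    [85,[0,0.003,0.187],0],
    [85,[0,0.003,0.187],0],
    [50,[0,0.003,0.187],0],
    [25,[0,0.003,0.187],0],
    [16,[0,0.003,0.187],0],
    [12,[0,0.003,0.187],0],
    [8,[0,0.003,0.187],0],
    [6,[0,0.003,0.187],0],
  ],
)

```text
time_s: 9.25
eef_pos: [0.5035, 0.0146, 0.0913]
eef_rot: [0.001, 0.593, 0.805, 0.001]
wrist_force: [1.8, 0.4, 3.1]
opening: 0.129
grasp_force: 60.6
```

Request:
play_rows(
  plan=[
    [5,[0,0,0],0],
    [5,[0,0,0],0],
    [5,[0,0,0],0],
    [5,[0,0,0],0],
    [5,[0,0,0],0],
  ],
)

```text
time_s: 9.75
eef_pos: [0.5035, 0.0146, 0.0913]
eef_rot: [0.001, 0.593, 0.805, 0.001]
wrist_force: [0.8, 1.5, 6.4]
opening: 0.122
grasp_force: 60.9
```

Run:
```python
from h import *
o=get_obs(); print(o["wrist_force"],o["torque"],o["opening"]*85.4,o["grasp_force"])
togo([0.5029,0.0132,0.0895],107.2)
```

```text
[0.78625555 1.46204819 6.39150508] [ 0.1659867  -0.13746583 -0.0668379 ] 10.37726302451477 60.86832404136658
shift [-0.0029 -0.0025  0.0046] turn 0.0006 tcp [0.5035 0.0146 0.0913] tilt [ 2.e-03 -2.e-04 -1.e+00]
```

Request:
play_rows(
  plan=[
    [5,[0,0,-0.005],0],
    [5,[0,0,-0.01],0],
    [5,[0,0,-0.015],0],
    [5,[0,0,-0.02],0],
    [5,[0,0,-0.025],0],
    [5,[0,0,-0.025],0],
  ],
)

```text
time_s: 10.35
eef_pos: [0.5024, 0.0148, 0.0995]
eef_rot: [-0.0, 0.593, 0.805, 0.0]
wrist_force: [5.1, 0.3, -7.9]
opening: 0.128
grasp_force: 59.0
```

Request:
play_rows(
  plan=[
    [5,[0,0,-0.02],0],
    [5,[0,0,-0.04],0],
    [5,[0,0,-0.06],0],
    [5,[0,0,-0.09],0],
    [5,[0,0,-0.13],0],
    [5,[0,0,-0.17],0],
    [5,[0,0,-0.2],0],
    [5,[0,0,-0.22],0],
    [5,[0,0,-0.225],0],
    [5,[0,0,-0.225],0],
  ],
)

```text
time_s: 11.35
eef_pos: [0.5024, 0.0147, 0.1904]
eef_rot: [-0.0, 0.593, 0.805, -0.0]
wrist_force: [0.5, -0.3, -7.1]
opening: 0.124
grasp_force: 59.8
```

Request:
play_rows(
  plan=[
    [5,[0,0,0],0],
    [5,[0,0,0],0],
    [5,[0,0,0],0],
    [5,[0,0,0],0],
    [5,[0,0,0],0],
  ],
)

```text
time_s: 11.85
eef_pos: [0.5025, 0.0147, 0.1903]
eef_rot: [-0.0, 0.593, 0.805, -0.0]
wrist_force: [0.2, 0.2, -6.0]
opening: 0.131
grasp_force: 59.8
```

Run:
```python
from h import *
o=get_obs(); print(o["wrist_force"],o["torque"],o["opening"]*85.4,o["grasp_force"],o["dq"].round(3))
togo([0.5029,0.0132,0.191],107.2)
ims=[]
a=np.radians(17.2); ex=np.array([np.cos(a),np.sin(a)]); ey=np.array([-np.sin(a),np.cos(a)])
for n in("scene","side","wrist"):
    o=get_obs(); c=camera(n); ims.append(c["image"]); P=cloud(c,o).reshape(-1,3); P=P[~np.isnan(P[:,0])]
    f=P[:,:2]-[.5029,.0132]; f=np.c_[f@ex,f@ey]; z=P[:,2]
    k=(z>.155)&(z<.182)&(abs(f[:,0])<.055)&(abs(f[:,1])<.135)
    if k.sum()>50:
        A=np.c_[f[k],np.ones(k.sum())]; zz=z[k]; m=np.ones(len(zz),bool)
        for _ in range(4): p=np.linalg.lstsq(A[m],zz[m],rcond=None)[0]; m=abs(A@p-zz)<.003
        r=cv2.minAreaRect((P[k][m][:,:2]*1000).astype(np.float32)); print(n,"top z,tilt deg x,y",p[2].round(4),np.degrees(p[:2]).round(2),np.round(r[0],1),np.round(r[1],1),round(r[2],2))
    q=(z>.082)&(z<.1)&(f[:,1]<-.146)&(f[:,1]>-.21)&(abs(f[:,0])<.02); 
    if q.sum(): print(n,"knob",q.sum(),np.percentile(f[q,1],[1,99]).round(4))
a=ims[0][130:330,150:350]; b=ims[1][90:250,170:330]
cv2.imwrite("pics/v5.png",cv2.cvtColor(np.hstack([cv2.resize(a,(400,400)),cv2.resize(b,(400,400))]),4))
```

```text
[ 0.19756267  0.19872251 -6.01374921] [0.0521051  0.12255113 0.02722154] 11.154261372499882 59.82706367969513 [-0.    -0.002 -0.001 -0.002 -0.    -0.001]
shift [-0.0038 -0.0002 -0.0017] turn 0.0006 tcp [0.5025 0.0147 0.1903] tilt [-3.e-04  1.e-04 -1.e+00]
scene top z,tilt deg x,y 0.1697 [-0.03  0.07] [505.7  16.9] [ 92.2 245.6] 17.03
scene knob 102 [-0.1898 -0.1464]
side top z,tilt deg x,y 0.169 [-0.06  0.08] [503.5  15. ] [ 91.1 246.1] 17.17
side knob 2 [-0.1822 -0.178 ]
wrist top z,tilt deg x,y 0.1701 [0.05 0.08] [496.7  28.7] [ 90.7 194. ] 17.2
```

View pics/v5.png

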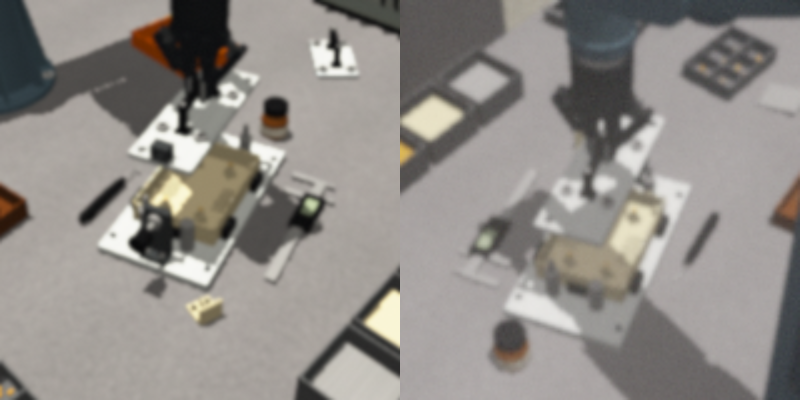

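The plate is held level (under 0.1° of tilt), square and 99 mm above its seat. The housing (left view, 200,190) is in its nest and the knob (150,235) is still out.

```bash
python3 -c "
from bench import *
print(hand_in())"
```

```text
the job is handed in; nothing more can be done
None
```

The job is handed in: the knob is pulled to its stop and staying out, and the guide plate is held level, still and square about 99 mm above its seat, with the housing still in its nest; the hand-in gave no verdict.

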